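Spacers on the swivel-hanger post

TASK

Rebuild the closet's swivel tool hanger: thread the three aluminium spacer rings onto the upright spindle in order of size, the largest at the bottom, then the middle one, then the smallest on top. The rubber ribs on the spindle grip the rings, so push each ring gently down until you feel it is fully home (the first on the black stop collar, each next one flat on the ring below) before you thread the next; do not force it after it has stopped, and leave the other things where they are.

Things in the scene. Friction and masses are not known exactly. Their poses are not given: they have to be found in the camera images.
- post: fixed stainless hanger post. Origin: centre of the plate's underside on the worktop, z up along the spindle. Plate 110 x 80 mm (x, y), 6 mm thick. The spindle is 14 mm in diameter, straight up to 68 mm above the worktop, then tapering to a 5 mm wide tip at 76 mm. The stop, the rings and the post may be pressed with 40 N at most
- tip (a point): top end of the spindle, on its axis, 76 mm above the worktop
- ribs (a point): point on the spindle axis, 67 mm above the worktop, at the top of twelve short black rubber ribs. They sit on springs on the spindle's two sides (+y and -y of the post), from here down to 10 mm above the worktop, up to 2 mm proud with tapered ends; they drag on a ring pushed past them with about 1 to 13 N and hold it where it is left, so a dropped ring hangs high and does not seat
- collar_low (a point): point on the spindle axis, 11 mm above the worktop: the lowest possible height of the black stop collar's top, on which the first ring sits. The collar (30 mm wide) was preset by hand: its top is 0 to 24 mm above this point, not measured, to be felt. Its rubber face (cushion) gives way by 1.5 mm at 6 N/mm, then it is rigid
- large: aluminium spacer ring, outer diameter 56 mm, bore 16.4 mm, 10 mm high, loose, lying flat on the worktop at the start. Origin: centre of its underside, z along its axis
- middle: the same kind of ring, outer diameter 46 mm, bore 16.4 mm, 10 mm high. Origin: centre of its underside
- small: the same kind of ring, outer diameter 36 mm, bore 16.4 mm, 10 mm high. Origin: centre of its underside
- caddy: bystander: white toilet brush caddy, 104 mm wide, 222 mm high with its handle, standing. Origin: centre of its underside
- shoe_brush: bystander: bamboo shoe brush 160 x 48 x 40 mm, bristles down. Origin: centre of its underside
- dustpan: bystander: matte black dustpan head 170 x 220 x 58 mm. Origin: centre of its underside
Things that resemble listed ones, but are neither listed nor needed, are in the scene too. What is shaped like the small but brown is not meant. Leave any pink look-alike of the middle alone.

How it is judged:
On the way, in this order (a step that is already met when the one before it is completed fails the run):
1. the large ring is home on the collar, flat on the spindle (horizontal distance between large and post below 0.004 m and angle between large's own z axis and vertical below 0.12 rad and distance between cushion_c0 and large below 0.0037 m), for 0.2 s.
2. the middle ring is home on the large one (all of step 1 and horizontal distance between middle and post below 0.004 m and angle between middle's own z axis and vertical below 0.12 rad and z of middle in the frame of large between 0.0085 and 0.0115 m), for 0.2 s.
3. the small ring is home on the middle one (all of step 2 and horizontal distance between small and post below 0.004 m and angle between small's own z axis and vertical below 0.12 rad and z of small in the frame of middle between 0.0085 and 0.0115 m), for 0.2 s.
At the end, for the whole second after the job is handed in: All three rings are on the spindle (within 4 mm of its axis) and flat (within 0.12 rad): the large one within 1.5 mm of the stop collar's top, the middle one within 1.5 mm of resting on the large, the small one within 1.5 mm of resting on the middle; all at rest and let go (all of step 3 and linear speed of each of large, middle, small below 0.01 m/s); the robot touches nothing.
It fails at once if the large ring is pressed on the stop, or a ring on the one below, or the robot on the post, with more than 40 N (contact force between large and cushion_c0 above 40 N or contact force between middle and large above 40 N or contact force between small and middle above 40 N or contact force between any of the fingers, the arm and post above 40 N).
It fails at once if the caddy, the shoe brush or the dustpan is moved by more than 30 mm (distance of any of caddy, shoe_brush, dustpan from where it was at the start of the episode above 0.03 m).
It also fails if it takes over 72 s, if anything falls off the work surface, if the arm or the gripper's body presses on something with over 40 N, if the wrist force passes 120 N, or if a joint passes its speed limit or range.

ROBOT

A 7-joint arm with a two-finger parallel gripper is mounted at the origin on the work surface. World frame = base frame: x ahead of the robot, y to its left, z up, the work surface at z = 0. Lengths are in m, angles in rad, forces in N, time in s.
With the tool pointing down it reaches from about 0.35 to 0.9 m from the base axis. Payload 8.1 kg.
Tool frame: the origin (TCP) lies midway between the tips of the shut fingers; the grasp point (between the pads) lies 19 mm behind it (r.grasp_offset is the distance from the TCP to the grasp point, in m); z points along the fingers, y is the line along which they close (so a half turn about z gives the same grasp; the last joint's range is limited). The gripper opens to 85 mm and grips with 20 to 120 N. Pads are 22 mm wide; open, the fingers measure 114 mm over their backs; the gripper's body (76 mm by 85 mm) begins 54 mm behind the grasp point. The pads swing forward as they close: fully open they stand 13 mm farther back than shut.
Start: joints at [-0.103, 0.434, 0.025, 1.573, -0.012, 1.134, -0.075], TCP at [0.625, -0, 0.231] pointing down, gripper open.
Joint ranges: [-2.62, 2.62], [-0.44, 2.09], [-1.27, 1.32], [0.08, 2.57], [-1.32, 4.46], [0.12, 2], [-2.74, 2.74]. Speed limits (rad/s): [2.22, 2.22, 3.01, 3.01, 3.14, 3.14, 3.14].

INTERFACE

Orientations are given as a unit quaternion [x, y, z, w].
In Python, from rig import r gives the robot as it stands.
- The arm moves only by the tool move_arm, never from a script. Its argument "series" is a list of rows, each an object with "rotation": the turn, a rotation vector about the tool's x, y, z in degrees, a list of three; "travel": the shift along the tool's x, y, z in mm, a list of three; "grip": the finger opening in mm, from 0 to 85.4. In form: [{"rotation": [wx, wy, wz], "travel": [dx, dy, dz], "grip": grip}, ...]. A call has exactly 8 rows; each row is the pose to reach, as a shift and turn from the pose commanded when the call began, along the tool's axes at that moment; what a row does not reach only later rows make up. A row lasts 1/10 s, in which the tool goes at most 50 mm and 8.59 degrees, less where a joint would pass 70% of its speed; a pose out of reach is approached as far as the arm can. A call with a gripper value outside its range is refused whole. The fingers move at their own pace and stop on an object; the grip force is fixed at half the most. Time passes only in rows, so rows that repeat a pose let the fingers close, or fill a call up. It gives the time, the measured TCP pose, the force, the opening and the grip force at its end, in the units of the state.
- r.get_obs(): the state, without advancing time (a new reading comes with each control period).
- r.snapshot(name): name is "scene" or "side" or "wrist"; returns the picture (420x560x3 uint8, red, green, blue); there is no depth.
- r.camera_info(name): a dict with "fx", "fy", "cx", "cy" (pixels), "extrinsics" (4x4, takes a point from world to camera coordinates). Camera axes: x right, y down, z forward; pixel columns grow to the right and rows downward; lengths in m; the calibration is good to about 2 mm. A picture is of the moment at which its call begins: read the wrist's pose just before it. camera_info takes no time and is no camera call; for the wrist camera it gives the pose at the moment of the call.
- r.finish_job(): hands the job in; it is judged then, once.
The state is a dict: "clock": time; "q": joint angles; "joint_vel": joint speeds; "joint_torque": joint torques, N m; "ee_pos": TCP position; "tool_rot": TCP orientation; "wrist_force": force on the tool from outside, world axes, zero at the start; "moment": the same for the moment, N m; "gripper_width": finger opening in m; "grip_force": force on a finger pad.
Only numpy, scipy, OpenCV 4.12 (cv2) and the standard library are available. Lean on these libraries where they do the work, as an engineer would, in place of code of your own. Each camera call takes 0.05 s, during which the arm holds its last target. There are 200 camera calls.

## Working session

There is one attempt and no reset: what is moved stays moved. The work goes in short steps, Python scripts to look and compute and a tool call to move; the robot and the scene stay as the last step left them, time stands still between calls to the robot, and variables do not carry over. Pictures are saved under pics/ and viewed, at most 10 in all, crops included, and the job is handed in when it is done.

Besides the shell and the picture viewer there is one more tool, called in YAML: its name, and indented under it one key for each argument. move_arm: Moves the arm, as the interface text tells. Its arguments: {"type":"object","properties":{"series":{"type":"array"}},"required":["series"]}

```bash
mkdir -p pics; cat > h.py <<'E'
import numpy as np, cv2, json
from rig import r
from scipy.spatial.transform import Rotation as R
def snap(n,f):
    ci=r.camera_info(n); im=r.snapshot(n); cv2.imwrite(f'pics/{f}.png',im[:,:,::-1]); 
    np.savez(f'pics/{f}.npz',K=[ci['fx'],ci['fy'],ci['cx'],ci['cy']],E=np.array(ci['extrinsics'])); return im
def ray(f,u,v,z):
    d=np.load(f'pics/{f}.npz');fx,fy,cx,cy=d['K'];E=d['E']
    Rm,t=E[:3,:3],E[:3,3];c=-Rm.T@t;w=Rm.T@np.array([(u-cx)/fx,(v-cy)/fy,1]);return c+w*(z-c[2])/w[2]
def proj(f,p):
    d=np.load(f'pics/{f}.npz');fx,fy,cx,cy=d['K'];E=d['E'];q=E[:3,:3]@np.array(p)+E[:3,3];return np.array([fx*q[0]/q[2]+cx,fy*q[1]/q[2]+cy])
def rel(p):  # world point -> tool-axis shift in mm from current
    o=r.get_obs();return (R.from_quat(o['tool_rot']).inv().apply(np.array(p)-o['ee_pos'])*1000).round(1)
E
python3 - <<'E'
from h import *
a=snap('scene','a');b=snap('side','b');snap('wrist','w')
o=r.get_obs();print({k:np.round(v,4).tolist() for k,v in o.items()})
print(R.from_quat(o['tool_rot']).as_matrix().round(3), r.grasp_offset)
for n in 'abw':
    print(np.load(f'pics/{n}.npz')['K'],np.load(f'pics/{n}.npz')['E'].round(3))
E
```

```text
{'clock': 0.15, 'q': [-0.1026, 0.4351, 0.025, 1.5738, -0.0116, 1.134, -0.0751], 'joint_vel': [0.0, -0.0016, -0.0013, -0.0018, -0.0006, 0.0014, -0.0019], 'joint_torque': [0.0019, -67.0886, 1.0261, -31.6449, 0.0157, 0.0091, -0.0001], 'ee_pos': [0.6246, -0.0, 0.2307], 'tool_rot': [0.7071, 0.7071, -0.0005, -0.0004], 'wrist_force': [0.383, -0.3587, 0.0199], 'moment': [0.0491, -0.0374, -0.0042], 'grip_force': 0.0, 'gripper_width': 0.0854}
[[ 0.     1.    -0.001]
 [ 1.    -0.    -0.   ]
 [-0.    -0.001 -1.   ]] 0.0187
[380.69182079 380.69182079 288.34980008 205.31182212] [[ 0.29   0.957 -0.012 -0.222]
 [ 0.649 -0.206 -0.733 -0.299]
 [-0.703  0.205 -0.681  1.392]
 [ 0.     0.     0.     1.   ]]
[540.90556036 540.90556036 276.39335564 209.71437558] [[ 0.974 -0.224  0.016 -0.55 ]
 [-0.161 -0.745 -0.648  0.182]
 [ 0.157  0.629 -0.762  1.18 ]
 [ 0.     0.     0.     1.   ]]
[374.8542561  374.8542561  280.64294966 209.20591131] [[ 1.    -0.    -0.003 -0.625]
 [ 0.    -0.947  0.321 -0.042]
 [-0.003 -0.321 -0.947  0.383]
 [ 0.     0.     0.     1.   ]]
```

View pics/a.png

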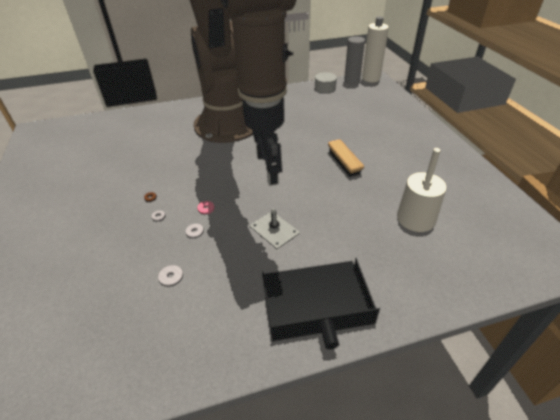

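View pics/b.png

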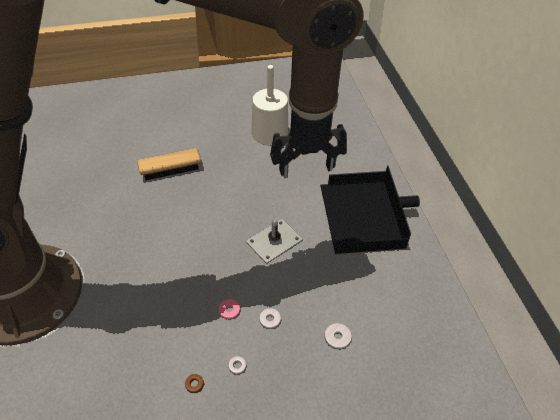

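Scene and side views: white rings are at side pixels large (338,335), middle (270,318) and small (237,365). Look-alikes are pink (229,309) and brown (194,383). The post is at (275,238). The three plain aluminium ones fit the description, by colour and by size order. I'll confirm this in one crop.

```bash
python3 - <<'E'
from h import *
for f,seeds in (('b',dict(large=(338,335),middle=(270,318),small=(237,365))),('a',dict(large=(171,275),middle=(194,230),small=(158,215)))):
    im=cv2.imread(f'pics/{f}.png');g=im.min(2)
    for n,(u,v) in seeds.items():
        s=17
        c=g[v-s:v+s,u-s:u+s]; t,m=cv2.threshold(c,0,255,cv2.THRESH_OTSU)
        k,l,st,ce=cv2.connectedComponentsWithStats(m); 
        j=min(range(1,k),key=lambda i:np.hypot(*(ce[i]-s))+ (100 if st[i,4]<30 else 0))
        cs,_=cv2.findContours((l==j).astype(np.uint8),cv2.RETR_EXTERNAL,cv2.CHAIN_APPROX_NONE)
        e=cv2.minEnclosingCircle(cs[0]);h=cv2.convexHull(cs[0]);M=cv2.moments(h);p=(u-s+M['m10']/M['m00'],v-s+M['m01']/M['m00'])
        x0,y0,w,hh=cv2.boundingRect(h)
        print(f,n,np.round(p,1),ray(f,*p,0.007).round(4),'width mm',round(1000*np.linalg.norm(ray(f,u-s+x0,p[1],.01)-ray(f,u-s+x0+w,p[1],.01)),1))
im=cv2.imread('pics/b.png')
c=cv2.resize(im[200:400,170:370],None,fx=3,fy=3,interpolation=cv2.INTER_CUBIC);cv2.imwrite('pics/bc.png',c)
E
```

```text
b large [337.8 334.7] [ 0.6375 -0.2471  0.007 ] width mm 55.8
b middle [269.7 317.1] [ 0.5088 -0.1767  0.007 ] width mm 44.2
b small [236.8 364. ] [ 0.4225 -0.2648  0.007 ] width mm 33.6
a large [169.7 274.1] [ 0.6372 -0.2503  0.007 ] width mm 56.0
a middle [193.7 229. ] [ 0.5076 -0.1802  0.007 ] width mm 47.0
a small [157.5 214.5] [ 0.4229 -0.268   0.007 ] width mm 92.6
```

View pics/bc.png

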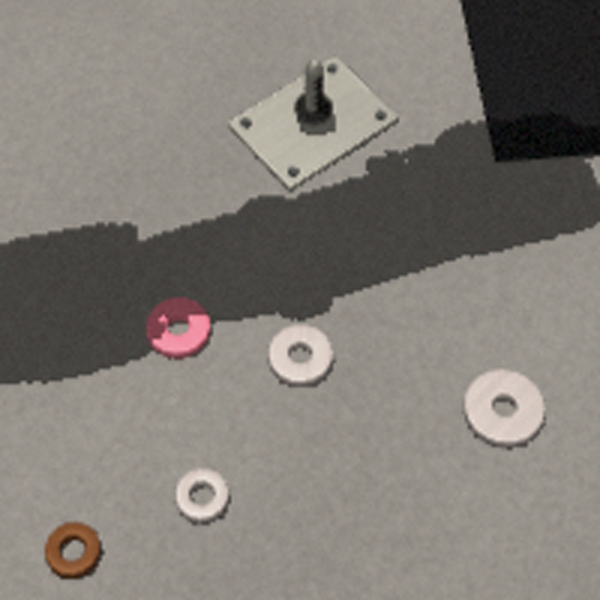

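The crop confirms it: three pale aluminium rings, large (504,405), middle (300,353) and small (203,493). The pink one (178,327) and the brown one (73,548) stay put. The plate corners are visible too.

```bash
python3 - <<'E'
from h import *
C=[ray('b',170+u/3,200+v/3,.006) for u,v in ((230,125),(338,58),(399,120),(291,188))]
print(np.round(C,4),np.mean(C,0).round(4),[round(1000*np.linalg.norm(C[i]-C[i-1])) for i in range(4)])
print('tip b',ray('b',275,220.5,.076).round(4),'tip a',ray('a',273.5,209.5,.076).round(4))
print('pink',ray('b',229.3,309,.007).round(3),'brown',ray('b',194,382.7,.007).round(3))
print('dustpan corner',ray('b',320,186,.058).round(3),ray('b',335,253,0.0).round(3))
print('rel large above',rel([.637,-.249,.10]))
E
```

```text
[[ 0.4992  0.03    0.006 ]
 [ 0.5978  0.0782  0.006 ]
 [ 0.6302  0.0066  0.006 ]
 [ 0.5332 -0.0387  0.006 ]] [0.5651 0.0191 0.006 ] [77, 110, 79, 107]
tip b [0.565  0.0231 0.076 ] tip a [0.5701 0.0214 0.076 ]
pink [ 0.429 -0.139  0.007] brown [ 0.335 -0.285  0.007]
dustpan corner [0.7   0.12  0.058] [ 0.695 -0.042  0.   ]
rel large above [-249.    12.5  130.7]
```

move_arm:
  series:
    - {"rotation": [0, 0, 0], "travel": [-40, 2, 0], "grip": 80}
    - {"rotation": [0, 0, 0], "travel": [-80, 4, 20], "grip": 80}
    - {"rotation": [0, 0, 0], "travel": [-120, 6, 40], "grip": 80}
    - {"rotation": [0, 0, 0], "travel": [-160, 8, 60], "grip": 80}
    - {"rotation": [0, 0, 0], "travel": [-200, 10, 80], "grip": 80}
    - {"rotation": [0, 0, 0], "travel": [-235, 12, 90], "grip": 80}
    - {"rotation": [0, 0, 0], "travel": [-249, 12, 100], "grip": 80}
    - {"rotation": [0, 0, 0], "travel": [-249, 12, 100], "grip": 80}

```text
clock: 0.95
ee_pos: [0.6352, -0.2518, 0.1293]
tool_rot: [0.709, 0.706, -0.001, -0.001]
wrist_force: [-1.0, 1.0, -0.3]
gripper_width: 0.0796
grip_force: 0.0
```

```bash
python3 - <<'E'
from h import *
snap('wrist','w2'); print(proj('w2',[.637,-.249,.01]),rel([.637,-.249,.0]))
E
```

```text
[282.01108869 197.68677913] [ -0.    0.9 130.4]
```

View pics/w2.png

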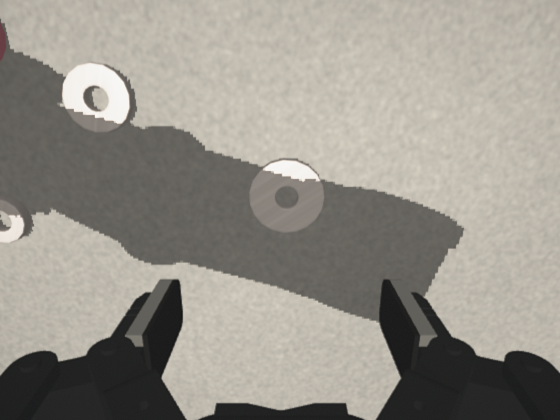

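The wrist view shows the large ring's top face centred at (287,195), the middle at (97,97), and the small at the left edge (5,222).

```bash
python3 - <<'E'
from h import *
p=ray('w2',287,195.3,.01);print(p,ray('w2',97,97,.01))
print(rel([p[0],p[1],0]))
E
```

```text
[ 0.64065614 -0.24718662  0.01      ] [ 0.51252246 -0.1776881   0.01      ]
[  1.8   4.6 130.4]
```

move_arm:
  series:
    - {"rotation": [0, 0, 0], "travel": [2, 3, 30], "grip": 75}
    - {"rotation": [0, 0, 0], "travel": [2, 3, 60], "grip": 75}
    - {"rotation": [0, 0, 0], "travel": [2, 3, 90], "grip": 75}
    - {"rotation": [0, 0, 0], "travel": [2, 3, 115], "grip": 75}
    - {"rotation": [0, 0, 0], "travel": [2, 3, 128], "grip": 75}
    - {"rotation": [0, 0, 0], "travel": [2, 3, 131], "grip": 75}
    - {"rotation": [0, 0, 0], "travel": [2, 3, 131], "grip": 65}
    - {"rotation": [0, 0, 0], "travel": [2, 3, 131], "grip": 50}

```text
clock: 1.8
ee_pos: [0.6412, -0.2468, 0.0024]
tool_rot: [0.707, 0.707, 0.001, 0.001]
wrist_force: [-11.2, 4.0, 22.4]
gripper_width: 0.0528
grip_force: 59.6
```

move_arm:
  series:
    - {"rotation": [0, 0, 0], "travel": [0, 0, 0], "grip": 50}
    - {"rotation": [0, 0, 0], "travel": [0, 0, 0], "grip": 50}
    - {"rotation": [0, 0, 0], "travel": [0, 0, 0], "grip": 50}
    - {"rotation": [0, 0, 0], "travel": [0, 0, 0], "grip": 50}
    - {"rotation": [0, 0, 0], "travel": [0, 0, 0], "grip": 50}
    - {"rotation": [0, 0, 0], "travel": [0, 0, 0], "grip": 50}
    - {"rotation": [0, 0, 0], "travel": [0, 0, 0], "grip": 50}
    - {"rotation": [0, 0, 0], "travel": [0, 0, 0], "grip": 50}

```text
clock: 2.6
ee_pos: [0.6413, -0.2468, 0.003]
tool_rot: [0.707, 0.707, 0.001, 0.001]
wrist_force: [-3.2, 1.5, 8.1]
gripper_width: 0.0522
grip_force: 61.0
```

```bash
python3 - <<'E'
from h import *
snap('side','b2');snap('wrist','w3');o=r.get_obs();print(o['ee_pos'],o['wrist_force'],o['gripper_width'],o['grip_force'])
c=cv2.imread('pics/b2.png')[270:370,290:390];c=cv2.resize(c,(420,420),interpolation=cv2.INTER_CUBIC)
w=cv2.imread('pics/w3.png')[210:420,90:470];w=cv2.resize(w,(380,210))
cv2.imwrite('pics/c3.png',np.hstack([c,np.vstack([w,np.zeros_like(w)])]))
E
```

```text
[ 0.64128057 -0.24676592  0.00299735] [-2.79935477  2.83566301  7.99944162] 0.051916880064705996 61.02039098739624
```

View pics/c3.png

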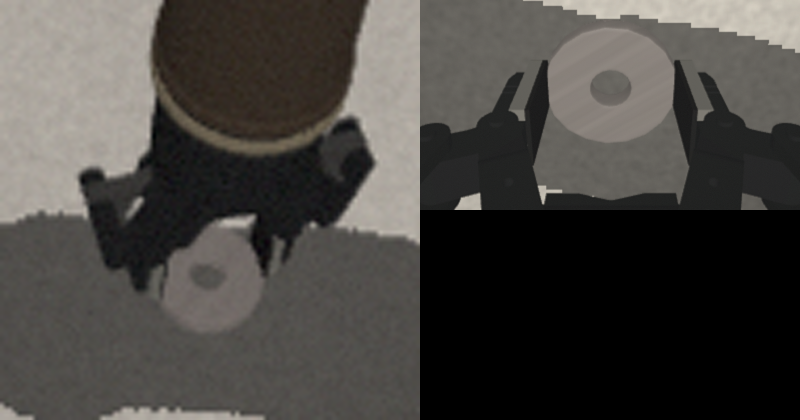

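move_arm:
  series:
    - {"rotation": [0, 0, 0], "travel": [0, 0, -10], "grip": 50}
    - {"rotation": [0, 0, 0], "travel": [0, 0, -30], "grip": 50}
    - {"rotation": [0, 0, 0], "travel": [0, 0, -60], "grip": 50}
    - {"rotation": [0, 0, 0], "travel": [20, -10, -90], "grip": 50}
    - {"rotation": [0, 0, 0], "travel": [45, -20, -120], "grip": 50}
    - {"rotation": [0, 0, 0], "travel": [70, -30, -135], "grip": 50}
    - {"rotation": [0, 0, 0], "travel": [95, -40, -135], "grip": 50}
    - {"rotation": [0, 0, 0], "travel": [120, -50, -135], "grip": 50}

```text
clock: 3.5
ee_pos: [0.5905, -0.1263, 0.1379]
tool_rot: [0.707, 0.707, 0.001, 0.002]
wrist_force: [1.1, -0.0, -0.4]
gripper_width: 0.0517
grip_force: 62.7
```

move_arm:
  series:
    - {"rotation": [0, 0, 0], "travel": [15, -5, 0], "grip": 50}
    - {"rotation": [0, 0, 0], "travel": [30, -10, 0], "grip": 50}
    - {"rotation": [0, 0, 0], "travel": [45, -15, 0], "grip": 50}
    - {"rotation": [0, 0, 0], "travel": [60, -20, 0], "grip": 50}
    - {"rotation": [0, 0, 0], "travel": [67, -24, 0], "grip": 50}
    - {"rotation": [0, 0, 0], "travel": [67, -24, 0], "grip": 50}
    - {"rotation": [0, 0, 0], "travel": [67, -24, 0], "grip": 50}
    - {"rotation": [0, 0, 0], "travel": [67, -24, 0], "grip": 50}

```text
clock: 4.3
ee_pos: [0.5662, -0.0611, 0.1353]
tool_rot: [0.708, 0.707, -0.0, 0.0]
wrist_force: [-0.5, -1.2, -0.4]
gripper_width: 0.052
grip_force: 62.7
```

```bash
python3 - <<'E'
from h import *
print('ring at grasp by w3',ray('w3',280,296,.01), 'tcp .6413 -.2468')
snap('wrist','w4');o=r.get_obs();print(o['ee_pos'],o['wrist_force'],o['gripper_width'],o['grip_force'])
print(proj('w4',[.566,.021,.076]),proj('w4',[.566,.021,.006]))
E
```

```text
ring at grasp by w3 [ 0.64229863 -0.24838467  0.01      ] tcp .6413 -.2468
[ 0.56621089 -0.06100318  0.135274  ] [ 0.62363233 -1.16975981 -0.42760777] 0.05188747030254648 62.67486127093434
[277.46954191  84.14176972] [278.38100154  83.63442542]
```

View pics/w4.png

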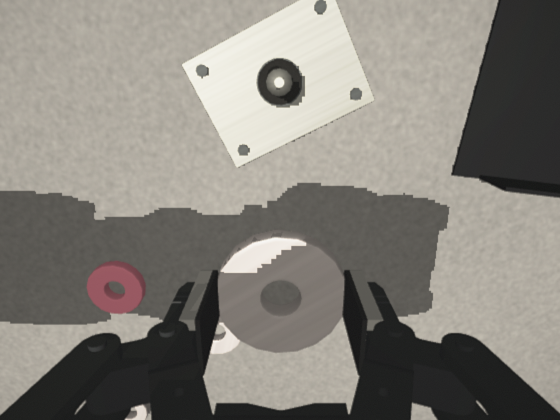

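The wrist view shows the spindle tip at (279.5,82) and the held large ring centred at (281,295), level between the pads. Pink (116,287) is untouched.

```bash
python3 - <<'E'
from h import *
im=cv2.imread('pics/w4.png')
t=ray('w4',279.5,82,.076);p=ray('w4',281,295,.1423);p2=ray('w4',281,296.5,.1423)
b=ray('w4',278.5,81.5,.03)
print('tip',t,'collar',b,'ring',p,p2,'d',(t-p)*1000)
print('plate',ray('w4',182,66,.006),ray('w4',372,100,.006),ray('w4',237,167,.006))
E
```

```text
tip [0.56704594 0.02204032 0.076     ] collar [0.56624024 0.02235705 0.03      ] ring [ 0.56770776 -0.06219811  0.1423    ] [ 0.5677068  -0.06291602  0.1423    ] d [ -0.66181902  84.23843369 -66.3       ]
plate [0.50040041 0.0324953  0.006     ] [0.6314736 0.0100337 0.006    ] [ 0.53513286 -0.03751366  0.006     ]
```

move_arm:
  series:
    - {"rotation": [0, 0, 0], "travel": [20, 0, 0], "grip": 50}
    - {"rotation": [0, 0, 0], "travel": [40, 0, 0], "grip": 50}
    - {"rotation": [0, 0, 0], "travel": [60, -0.5, 0], "grip": 50}
    - {"rotation": [0, 0, 0], "travel": [78, -0.5, 10], "grip": 50}
    - {"rotation": [0, 0, 0], "travel": [84.5, -0.5, 25], "grip": 50}
    - {"rotation": [0, 0, 0], "travel": [84.5, -0.5, 40], "grip": 50}
    - {"rotation": [0, 0, 0], "travel": [84.5, -0.5, 48], "grip": 50}
    - {"rotation": [0, 0, 0], "travel": [84.5, -0.5, 50], "grip": 50}

```text
clock: 5.15
ee_pos: [0.5651, 0.0237, 0.0844]
tool_rot: [0.707, 0.707, -0.001, -0.0]
wrist_force: [0.1, -0.4, 0.0]
gripper_width: 0.052
grip_force: 62.7
```

move_arm:
  series:
    - {"rotation": [0, 0, 0], "travel": [0, 0, 1], "grip": 50}
    - {"rotation": [0, 0, 0], "travel": [0, 0, 3], "grip": 50}
    - {"rotation": [0, 0, 0], "travel": [0, 0, 5], "grip": 50}
    - {"rotation": [0, 0, 0], "travel": [0, 0, 7], "grip": 50}
    - {"rotation": [0, 0, 0], "travel": [0, 0, 9], "grip": 50}
    - {"rotation": [0, 0, 0], "travel": [0, 0, 10], "grip": 50}
    - {"rotation": [0, 0, 0], "travel": [0, 0, 11], "grip": 50}
    - {"rotation": [0, 0, 0], "travel": [0, 0, 12], "grip": 50}

```text
clock: 5.95
ee_pos: [0.5655, 0.0245, 0.0733]
tool_rot: [0.707, 0.707, 0.0, 0.0]
wrist_force: [0.1, 0.7, -0.4]
gripper_width: 0.0519
grip_force: 62.7
```

move_arm:
  series:
    - {"rotation": [0, 0, 0], "travel": [0, 0, 1], "grip": 50}
    - {"rotation": [0, 0, 0], "travel": [0, 0, 2], "grip": 50}
    - {"rotation": [0, 0, 0], "travel": [0, 0, 3], "grip": 50}
    - {"rotation": [0, 0, 0], "travel": [0, 0, 4], "grip": 50}
    - {"rotation": [0, 0, 0], "travel": [0, 0, 5], "grip": 50}
    - {"rotation": [0, 0, 0], "travel": [0, 0, 6], "grip": 50}
    - {"rotation": [0, 0, 0], "travel": [0, 0, 7], "grip": 50}
    - {"rotation": [0, 0, 0], "travel": [0, 0, 8], "grip": 50}

```text
clock: 6.75
ee_pos: [0.5657, 0.0244, 0.0653]
tool_rot: [0.707, 0.707, 0.0, 0.0]
wrist_force: [0.3, 0.6, 2.1]
gripper_width: 0.052
grip_force: 62.9
```

move_arm:
  series:
    - {"rotation": [0, 0, 0], "travel": [0, 0, 1], "grip": 50}
    - {"rotation": [0, 0, 0], "travel": [0, 0, 2], "grip": 50}
    - {"rotation": [0, 0, 0], "travel": [0, 0, 3], "grip": 50}
    - {"rotation": [0, 0, 0], "travel": [0, 0, 4], "grip": 50}
    - {"rotation": [0, 0, 0], "travel": [0, 0, 5], "grip": 50}
    - {"rotation": [0, 0, 0], "travel": [0, 0, 6], "grip": 50}
    - {"rotation": [0, 0, 0], "travel": [0, 0, 7], "grip": 50}
    - {"rotation": [0, 0, 0], "travel": [0, 0, 8], "grip": 50}

```text
clock: 7.55
ee_pos: [0.5655, 0.0245, 0.0572]
tool_rot: [0.707, 0.707, -0.0, -0.0]
wrist_force: [-0.0, -0.5, 0.9]
gripper_width: 0.0521
grip_force: 62.9
```

move_arm:
  series:
    - {"rotation": [0, 0, 0], "travel": [0, 0, 1], "grip": 50}
    - {"rotation": [0, 0, 0], "travel": [0, 0, 2], "grip": 50}
    - {"rotation": [0, 0, 0], "travel": [0, 0, 3], "grip": 50}
    - {"rotation": [0, 0, 0], "travel": [0, 0, 4], "grip": 50}
    - {"rotation": [0, 0, 0], "travel": [0, 0, 5], "grip": 50}
    - {"rotation": [0, 0, 0], "travel": [0, 0, 6], "grip": 50}
    - {"rotation": [0, 0, 0], "travel": [0, 0, 7], "grip": 50}
    - {"rotation": [0, 0, 0], "travel": [0, 0, 8], "grip": 50}

```text
clock: 8.35
ee_pos: [0.5655, 0.0244, 0.0492]
tool_rot: [0.707, 0.707, -0.0, -0.0]
wrist_force: [-0.2, -0.1, 1.3]
gripper_width: 0.0519
grip_force: 62.9
```

move_arm:
  series:
    - {"rotation": [0, 0, 0], "travel": [0, 0, 1], "grip": 50}
    - {"rotation": [0, 0, 0], "travel": [0, 0, 2], "grip": 50}
    - {"rotation": [0, 0, 0], "travel": [0, 0, 3], "grip": 50}
    - {"rotation": [0, 0, 0], "travel": [0, 0, 4], "grip": 50}
    - {"rotation": [0, 0, 0], "travel": [0, 0, 5], "grip": 50}
    - {"rotation": [0, 0, 0], "travel": [0, 0, 6], "grip": 50}
    - {"rotation": [0, 0, 0], "travel": [0, 0, 7], "grip": 50}
    - {"rotation": [0, 0, 0], "travel": [0, 0, 8], "grip": 50}

```text
clock: 9.15
ee_pos: [0.5655, 0.0245, 0.0412]
tool_rot: [0.707, 0.707, -0.0, -0.0]
wrist_force: [1.1, -0.3, 0.2]
gripper_width: 0.0519
grip_force: 62.9
```

move_arm:
  series:
    - {"rotation": [0, 0, 0], "travel": [0, 0, 0.5], "grip": 50}
    - {"rotation": [0, 0, 0], "travel": [0, 0, 1], "grip": 50}
    - {"rotation": [0, 0, 0], "travel": [0, 0, 1.5], "grip": 50}
    - {"rotation": [0, 0, 0], "travel": [0, 0, 2], "grip": 50}
    - {"rotation": [0, 0, 0], "travel": [0, 0, 2.5], "grip": 50}
    - {"rotation": [0, 0, 0], "travel": [0, 0, 3], "grip": 50}
    - {"rotation": [0, 0, 0], "travel": [0, 0, 3.5], "grip": 50}
    - {"rotation": [0, 0, 0], "travel": [0, 0, 4], "grip": 50}

```text
clock: 9.95
ee_pos: [0.5656, 0.0245, 0.0373]
tool_rot: [0.707, 0.707, 0.0, 0.0]
wrist_force: [-0.4, -0.1, 1.0]
gripper_width: 0.052
grip_force: 63.0
```

move_arm:
  series:
    - {"rotation": [0, 0, 0], "travel": [0, 0, 0.5], "grip": 50}
    - {"rotation": [0, 0, 0], "travel": [0, 0, 1], "grip": 50}
    - {"rotation": [0, 0, 0], "travel": [0, 0, 1.5], "grip": 50}
    - {"rotation": [0, 0, 0], "travel": [0, 0, 2], "grip": 50}
    - {"rotation": [0, 0, 0], "travel": [0, 0, 2.5], "grip": 50}
    - {"rotation": [0, 0, 0], "travel": [0, 0, 3], "grip": 50}
    - {"rotation": [0, 0, 0], "travel": [0, 0, 3.5], "grip": 50}
    - {"rotation": [0, 0, 0], "travel": [0, 0, 4], "grip": 50}

```text
clock: 10.75
ee_pos: [0.5654, 0.0245, 0.0332]
tool_rot: [0.707, 0.707, -0.0, -0.0]
wrist_force: [0.8, -0.3, 1.0]
gripper_width: 0.0523
grip_force: 62.9
```

move_arm:
  series:
    - {"rotation": [0, 0, 0], "travel": [0, 0, 0.5], "grip": 50}
    - {"rotation": [0, 0, 0], "travel": [0, 0, 1], "grip": 50}
    - {"rotation": [0, 0, 0], "travel": [0, 0, 1.5], "grip": 50}
    - {"rotation": [0, 0, 0], "travel": [0, 0, 2], "grip": 50}
    - {"rotation": [0, 0, 0], "travel": [0, 0, 2.5], "grip": 50}
    - {"rotation": [0, 0, 0], "travel": [0, 0, 3], "grip": 50}
    - {"rotation": [0, 0, 0], "travel": [0, 0, 3.5], "grip": 50}
    - {"rotation": [0, 0, 0], "travel": [0, 0, 4], "grip": 50}

```text
clock: 11.55
ee_pos: [0.5655, 0.0245, 0.0293]
tool_rot: [0.707, 0.707, 0.0, 0.0]
wrist_force: [0.6, 0.2, 0.6]
gripper_width: 0.0517
grip_force: 62.9
```

move_arm:
  series:
    - {"rotation": [0, 0, 0], "travel": [0, 0, 0.5], "grip": 50}
    - {"rotation": [0, 0, 0], "travel": [0, 0, 1], "grip": 50}
    - {"rotation": [0, 0, 0], "travel": [0, 0, 1.5], "grip": 50}
    - {"rotation": [0, 0, 0], "travel": [0, 0, 2], "grip": 50}
    - {"rotation": [0, 0, 0], "travel": [0, 0, 2], "grip": 50}
    - {"rotation": [0, 0, 0], "travel": [0, 0, 2.5], "grip": 50}
    - {"rotation": [0, 0, 0], "travel": [0, 0, 3], "grip": 50}
    - {"rotation": [0, 0, 0], "travel": [0, 0, 3], "grip": 50}

```text
clock: 12.35
ee_pos: [0.5657, 0.0244, 0.0264]
tool_rot: [0.707, 0.707, 0.0, 0.0]
wrist_force: [-0.1, -0.6, 2.8]
gripper_width: 0.0519
grip_force: 63.3
```

move_arm:
  series:
    - {"rotation": [0, 0, 0], "travel": [0, 0, 0.5], "grip": 50}
    - {"rotation": [0, 0, 0], "travel": [0, 0, 0.5], "grip": 50}
    - {"rotation": [0, 0, 0], "travel": [0, 0, 1], "grip": 50}
    - {"rotation": [0, 0, 0], "travel": [0, 0, 1], "grip": 50}
    - {"rotation": [0, 0, 0], "travel": [0, 0, 1.5], "grip": 50}
    - {"rotation": [0, 0, 0], "travel": [0, 0, 1.5], "grip": 50}
    - {"rotation": [0, 0, 0], "travel": [0, 0, 2], "grip": 50}
    - {"rotation": [0, 0, 0], "travel": [0, 0, 2], "grip": 50}

```text
clock: 13.15
ee_pos: [0.5658, 0.0244, 0.0254]
tool_rot: [0.707, 0.707, 0.0, 0.0]
wrist_force: [-3.7, -0.1, 16.7]
gripper_width: 0.0517
grip_force: 65.2
```

move_arm:
  series:
    - {"rotation": [0, 0, 0], "travel": [0, 0, 0.2], "grip": 50}
    - {"rotation": [0, 0, 0], "travel": [0, 0, 0.4], "grip": 50}
    - {"rotation": [0, 0, 0], "travel": [0, 0, 0.6], "grip": 50}
    - {"rotation": [0, 0, 0], "travel": [0, 0, 0.6], "grip": 50}
    - {"rotation": [0, 0, 0], "travel": [0, 0, 0.6], "grip": 50}
    - {"rotation": [0, 0, 0], "travel": [0, 0, 0.6], "grip": 50}
    - {"rotation": [0, 0, 0], "travel": [0, 0, 0.6], "grip": 50}
    - {"rotation": [0, 0, 0], "travel": [0, 0, 0.6], "grip": 50}

```text
clock: 13.95
ee_pos: [0.5657, 0.0245, 0.0252]
tool_rot: [0.707, 0.707, 0.0, 0.0]
wrist_force: [-5.3, -0.7, 23.0]
gripper_width: 0.0521
grip_force: 66.1
```

move_arm:
  series:
    - {"rotation": [0, 0, 0], "travel": [0, 0, -1], "grip": 50}
    - {"rotation": [0, 0, 0], "travel": [0, 0, -1.5], "grip": 50}
    - {"rotation": [0, 0, 0], "travel": [0, 0, -1.5], "grip": 60}
    - {"rotation": [0, 0, 0], "travel": [0, 0, -1.5], "grip": 70}
    - {"rotation": [0, 0, 0], "travel": [0, 0, -1.5], "grip": 75}
    - {"rotation": [0, 0, 0], "travel": [0, 0, -1.5], "grip": 75}
    - {"rotation": [0, 0, 0], "travel": [0, 0, -1.5], "grip": 75}
    - {"rotation": [0, 0, 0], "travel": [0, 0, -1.5], "grip": 75}

```text
clock: 14.75
ee_pos: [0.5655, 0.0245, 0.0251]
tool_rot: [0.707, 0.707, -0.0, -0.0]
wrist_force: [-0.2, -0.1, -0.3]
gripper_width: 0.0746
grip_force: 0.0
```

move_arm:
  series:
    - {"rotation": [0, 0, 0], "travel": [0, 0, -20], "grip": 75}
    - {"rotation": [0, 0, 0], "travel": [0, 0, -50], "grip": 75}
    - {"rotation": [0, 0, 0], "travel": [0, 0, -85], "grip": 65}
    - {"rotation": [0, 0, 0], "travel": [-20, -5, -110], "grip": 65}
    - {"rotation": [0, 0, 0], "travel": [-55, -15, -110], "grip": 65}
    - {"rotation": [0, 0, 0], "travel": [-82, -20, -110], "grip": 65}
    - {"rotation": [0, 0, 0], "travel": [-82, -20, -110], "grip": 65}
    - {"rotation": [0, 0, 0], "travel": [-82, -20, -110], "grip": 65}

```text
clock: 15.55
ee_pos: [0.5454, -0.058, 0.1353]
tool_rot: [0.708, 0.707, 0.0, 0.0]
wrist_force: [0.3, -0.0, -0.4]
gripper_width: 0.0654
grip_force: 0.0
```

```bash
python3 - <<'E'
from h import *
snap('wrist','w5');o=r.get_obs();print(o['ee_pos'],o['wrist_force'],o['gripper_width'])
for z in (.022,.032): print(proj('w5',[.5665,.022,z]))
c=cv2.imread('pics/w5.png');cv2.imwrite('pics/w5c.png',c)
E
```

```text
[ 0.54561125 -0.05685205  0.13519357] [0.68808273 1.04243062 0.47531798] 0.06495223535113287
[310.90149714  87.189129  ]
[312.10513725  87.37993242]
```

View pics/w5c.png

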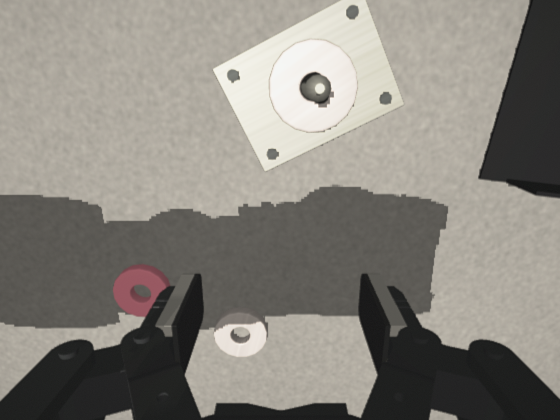

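The large ring sits seated and centred around the spindle at (313,86). The middle ring is at (241,333). Before gripping it, I'll feel the fingertip height at 46 mm opening on a free spot of the table.

move_arm:
  series:
    - {"rotation": [0, 0, 0], "travel": [-30, 25, 0], "grip": 46}
    - {"rotation": [0, 0, 0], "travel": [-63, 54, 20], "grip": 46}
    - {"rotation": [0, 0, 0], "travel": [-63, 54, 55], "grip": 46}
    - {"rotation": [0, 0, 0], "travel": [-63, 54, 90], "grip": 46}
    - {"rotation": [0, 0, 0], "travel": [-63, 54, 115], "grip": 46}
    - {"rotation": [0, 0, 0], "travel": [-63, 54, 123], "grip": 46}
    - {"rotation": [0, 0, 0], "travel": [-63, 54, 125], "grip": 46}
    - {"rotation": [0, 0, 0], "travel": [-63, 54, 127], "grip": 46}

```text
clock: 16.4
ee_pos: [0.6005, -0.1199, 0.0092]
tool_rot: [0.707, 0.707, 0.001, 0.001]
wrist_force: [-0.1, -0.9, 0.6]
gripper_width: 0.0461
grip_force: 0.0
```

move_arm:
  series:
    - {"rotation": [0, 0, 0], "travel": [0, 0, 1], "grip": 46}
    - {"rotation": [0, 0, 0], "travel": [0, 0, 2], "grip": 46}
    - {"rotation": [0, 0, 0], "travel": [0, 0, 3], "grip": 46}
    - {"rotation": [0, 0, 0], "travel": [0, 0, 4], "grip": 46}
    - {"rotation": [0, 0, 0], "travel": [0, 0, 5], "grip": 46}
    - {"rotation": [0, 0, 0], "travel": [0, 0, 6], "grip": 46}
    - {"rotation": [0, 0, 0], "travel": [0, 0, 7], "grip": 46}
    - {"rotation": [0, 0, 0], "travel": [0, 0, 7], "grip": 46}

```text
clock: 17.2
ee_pos: [0.5994, -0.1205, 0.001]
tool_rot: [0.707, 0.707, -0.0, -0.0]
wrist_force: [-0.1, 1.1, -0.4]
gripper_width: 0.0463
grip_force: 0.0
```

move_arm:
  series:
    - {"rotation": [0, 0, 0], "travel": [0, 0, 0.5], "grip": 46}
    - {"rotation": [0, 0, 0], "travel": [0, 0, 1], "grip": 46}
    - {"rotation": [0, 0, 0], "travel": [0, 0, 1.5], "grip": 46}
    - {"rotation": [0, 0, 0], "travel": [0, 0, 2], "grip": 46}
    - {"rotation": [0, 0, 0], "travel": [0, 0, 2.5], "grip": 46}
    - {"rotation": [0, 0, 0], "travel": [0, 0, 3], "grip": 46}
    - {"rotation": [0, 0, 0], "travel": [0, 0, 3.5], "grip": 46}
    - {"rotation": [0, 0, 0], "travel": [0, 0, 4], "grip": 46}

```text
clock: 18.0
ee_pos: [0.5996, -0.1205, -0.0022]
tool_rot: [0.707, 0.707, 0.0, 0.0]
wrist_force: [-4.5, 0.9, 12.4]
gripper_width: 0.0461
grip_force: 6.2
```

```bash
python3 - <<'E'
from h import *
p=ray('w5',241,333,.01);print(p,rel([p[0],p[1],0]))
print(ray('w5',313.5,86,.033))
E
```

```text
[ 0.51254299 -0.17744557  0.01      ] [-56.9 -87.   -2.3]
[0.5672706  0.02282877 0.033     ]
```

move_arm:
  series:
    - {"rotation": [0, 0, 0], "travel": [0, 0, -20], "grip": 62}
    - {"rotation": [0, 0, 0], "travel": [0, 0, -50], "grip": 62}
    - {"rotation": [0, 0, 0], "travel": [-15, -22, -60], "grip": 62}
    - {"rotation": [0, 0, 0], "travel": [-30, -44, -60], "grip": 62}
    - {"rotation": [0, 0, 0], "travel": [-45, -66, -60], "grip": 62}
    - {"rotation": [0, 0, 0], "travel": [-57, -88, -60], "grip": 62}
    - {"rotation": [0, 0, 0], "travel": [-57, -88, -60], "grip": 62}
    - {"rotation": [0, 0, 0], "travel": [-57, -88, -45], "grip": 62}

```text
clock: 18.8
ee_pos: [0.5126, -0.1783, 0.0437]
tool_rot: [0.708, 0.707, 0.001, 0.002]
wrist_force: [0.9, 0.6, 0.2]
gripper_width: 0.0619
grip_force: 0.0
```

move_arm:
  series:
    - {"rotation": [0, 0, 0], "travel": [0, 0, 15], "grip": 62}
    - {"rotation": [0, 0, 0], "travel": [0, 0, 30], "grip": 62}
    - {"rotation": [0, 0, 0], "travel": [0, 0, 39], "grip": 62}
    - {"rotation": [0, 0, 0], "travel": [0, 0, 41.5], "grip": 62}
    - {"rotation": [0, 0, 0], "travel": [0, 0, 41.5], "grip": 50}
    - {"rotation": [0, 0, 0], "travel": [0, 0, 41.5], "grip": 40}
    - {"rotation": [0, 0, 0], "travel": [0, 0, 41.5], "grip": 40}
    - {"rotation": [0, 0, 0], "travel": [0, 0, 41.5], "grip": 40}

```text
clock: 19.6
ee_pos: [0.5119, -0.1774, 0.0017]
tool_rot: [0.707, 0.707, 0.0, 0.0]
wrist_force: [-1.7, 0.4, 7.0]
gripper_width: 0.0425
grip_force: 60.5
```

```bash
python3 - <<'E'
from h import *
snap('wrist','w6');o=r.get_obs();print(o['ee_pos'],o['wrist_force'],o['gripper_width'],o['grip_force'])
im=cv2.imread('pics/w6.png');g=im.min(2)
print('fitted ring from bright/ROI');
c=g[200:380,200:360];t,m=cv2.threshold(c,0,255,cv2.THRESH_OTSU);print(t)
cv2.imwrite('pics/c6.png',cv2.resize(im[180:420,120:440],None,fx=2,fy=2))
E
```

```text
[ 0.51187084 -0.1774614   0.00163609] [-1.85931638  2.10967969  7.13732449] 0.04281800551028093 60.53100982680917
fitted ring from bright/ROI
115.0
```

View pics/c6.png

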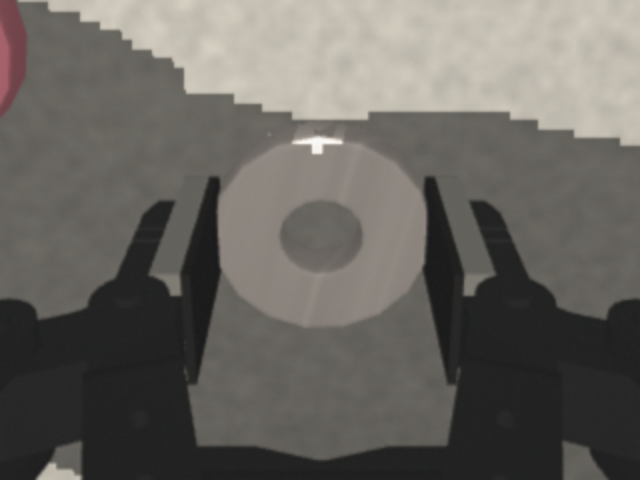

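```bash
python3 - <<'E'
from h import *
o=r.get_obs()
print((ray('w6',280.7,296.8,.01)-o['ee_pos'])*1000,(ray('w4',281,295.3,.1423)-[.5662,-.061,.1353])*1000,rel([.5655,.0245,.1]))
E
```

```text
[ 1.34278031 -1.1298675   8.3639112 ] [ 1.50756462 -1.34152756  7.        ] [202.   53.7 -98.3]
```

move_arm:
  series:
    - {"rotation": [0, 0, 0], "travel": [0, 0, -10], "grip": 40}
    - {"rotation": [0, 0, 0], "travel": [0, 0, -35], "grip": 40}
    - {"rotation": [0, 0, 0], "travel": [0, 0, -65], "grip": 40}
    - {"rotation": [0, 0, 0], "travel": [10, 5, -95], "grip": 40}
    - {"rotation": [0, 0, 0], "travel": [30, 10, -110], "grip": 40}
    - {"rotation": [0, 0, 0], "travel": [55, 15, -110], "grip": 40}
    - {"rotation": [0, 0, 0], "travel": [80, 22, -110], "grip": 40}
    - {"rotation": [0, 0, 0], "travel": [105, 28, -110], "grip": 40}

```text
clock: 20.45
ee_pos: [0.5401, -0.0717, 0.112]
tool_rot: [0.707, 0.707, 0.001, 0.001]
wrist_force: [0.7, -0.1, 0.4]
gripper_width: 0.0427
grip_force: 60.9
```

move_arm:
  series:
    - {"rotation": [0, 0, 0], "travel": [22, 6, 0], "grip": 40}
    - {"rotation": [0, 0, 0], "travel": [45, 12, 0], "grip": 40}
    - {"rotation": [0, 0, 0], "travel": [70, 19, 0], "grip": 40}
    - {"rotation": [0, 0, 0], "travel": [88, 24, 0], "grip": 40}
    - {"rotation": [0, 0, 0], "travel": [96.5, 25.5, 5], "grip": 40}
    - {"rotation": [0, 0, 0], "travel": [96.5, 25.5, 15], "grip": 40}
    - {"rotation": [0, 0, 0], "travel": [96.5, 25.5, 22], "grip": 40}
    - {"rotation": [0, 0, 0], "travel": [96.5, 25.5, 22], "grip": 40}

```text
clock: 21.25
ee_pos: [0.5637, 0.0222, 0.0872]
tool_rot: [0.708, 0.706, -0.001, -0.001]
wrist_force: [-1.5, 0.0, -0.2]
gripper_width: 0.0428
grip_force: 60.9
```

```bash
python3 - <<'E'
from h import *
r.snapshot('wrist')
print(r.get_obs()['ee_pos'],rel([.5655,.0245,.072]))
E
```

```text
[0.56419979 0.02239823 0.0878967 ] [ 2.1  1.3 15.9]
```

move_arm:
  series:
    - {"rotation": [0, 0, 0], "travel": [2, 1, 0], "grip": 40}
    - {"rotation": [0, 0, 0], "travel": [2, 1, 2], "grip": 40}
    - {"rotation": [0, 0, 0], "travel": [2, 1, 4], "grip": 40}
    - {"rotation": [0, 0, 0], "travel": [2, 1, 6], "grip": 40}
    - {"rotation": [0, 0, 0], "travel": [2, 1, 8], "grip": 40}
    - {"rotation": [0, 0, 0], "travel": [2, 1, 10], "grip": 40}
    - {"rotation": [0, 0, 0], "travel": [2, 1, 12], "grip": 40}
    - {"rotation": [0, 0, 0], "travel": [2, 1, 14], "grip": 40}

```text
clock: 22.1
ee_pos: [0.566, 0.026, 0.0745]
tool_rot: [0.707, 0.707, -0.0, -0.0]
wrist_force: [-0.6, -0.5, -1.1]
gripper_width: 0.0427
grip_force: 60.9
```

move_arm:
  series:
    - {"rotation": [0, 0, 0], "travel": [0, 0, 1], "grip": 40}
    - {"rotation": [0, 0, 0], "travel": [0, 0, 2], "grip": 40}
    - {"rotation": [0, 0, 0], "travel": [0, 0, 3], "grip": 40}
    - {"rotation": [0, 0, 0], "travel": [0, 0, 4], "grip": 40}
    - {"rotation": [0, 0, 0], "travel": [0, 0, 5], "grip": 40}
    - {"rotation": [0, 0, 0], "travel": [0, 0, 6], "grip": 40}
    - {"rotation": [0, 0, 0], "travel": [0, 0, 7], "grip": 40}
    - {"rotation": [0, 0, 0], "travel": [0, 0, 8], "grip": 40}

```text
clock: 22.9
ee_pos: [0.5659, 0.0253, 0.0666]
tool_rot: [0.707, 0.707, -0.0, 0.0]
wrist_force: [-1.5, -5.0, 2.6]
gripper_width: 0.0425
grip_force: 61.3
```

move_arm:
  series:
    - {"rotation": [0, 0, 0], "travel": [-0.5, 0, 1], "grip": 40}
    - {"rotation": [0, 0, 0], "travel": [-1, 0, 2], "grip": 40}
    - {"rotation": [0, 0, 0], "travel": [-1, 0, 3], "grip": 40}
    - {"rotation": [0, 0, 0], "travel": [-1, 0, 4], "grip": 40}
    - {"rotation": [0, 0, 0], "travel": [-1, 0, 5], "grip": 40}
    - {"rotation": [0, 0, 0], "travel": [-1, 0, 6], "grip": 40}
    - {"rotation": [0, 0, 0], "travel": [-1, 0, 7], "grip": 40}
    - {"rotation": [0, 0, 0], "travel": [-1, 0, 8], "grip": 40}

```text
clock: 23.7
ee_pos: [0.566, 0.0248, 0.0586]
tool_rot: [0.707, 0.707, -0.0, 0.0]
wrist_force: [-1.2, -4.1, 1.4]
gripper_width: 0.0424
grip_force: 61.2
```

move_arm:
  series:
    - {"rotation": [0, 0, 0], "travel": [0, 0, 1], "grip": 40}
    - {"rotation": [0, 0, 0], "travel": [0, 0, 2], "grip": 40}
    - {"rotation": [0, 0, 0], "travel": [0, 0, 3], "grip": 40}
    - {"rotation": [0, 0, 0], "travel": [0, 0, 4], "grip": 40}
    - {"rotation": [0, 0, 0], "travel": [0, 0, 5], "grip": 40}
    - {"rotation": [0, 0, 0], "travel": [0, 0, 6], "grip": 40}
    - {"rotation": [0, 0, 0], "travel": [0, 0, 7], "grip": 40}
    - {"rotation": [0, 0, 0], "travel": [0, 0, 8], "grip": 40}

```text
clock: 24.5
ee_pos: [0.566, 0.0249, 0.0506]
tool_rot: [0.707, 0.707, -0.0, 0.0]
wrist_force: [-0.8, -5.5, 2.0]
gripper_width: 0.0427
grip_force: 61.2
```

move_arm:
  series:
    - {"rotation": [0, 0, 0], "travel": [0, 0, 1], "grip": 40}
    - {"rotation": [0, 0, 0], "travel": [0, 0, 2], "grip": 40}
    - {"rotation": [0, 0, 0], "travel": [0, 0, 3], "grip": 40}
    - {"rotation": [0, 0, 0], "travel": [0, 0, 4], "grip": 40}
    - {"rotation": [0, 0, 0], "travel": [0, 0, 5], "grip": 40}
    - {"rotation": [0, 0, 0], "travel": [0, 0, 6], "grip": 40}
    - {"rotation": [0, 0, 0], "travel": [0, 0, 7], "grip": 40}
    - {"rotation": [0, 0, 0], "travel": [0, 0, 8], "grip": 40}

```text
clock: 25.3
ee_pos: [0.5661, 0.0248, 0.0427]
tool_rot: [0.707, 0.707, 0.0, 0.0]
wrist_force: [-0.7, -4.5, 1.3]
gripper_width: 0.0424
grip_force: 61.1
```

move_arm:
  series:
    - {"rotation": [0, 0, 0], "travel": [-0.5, 0, 0.5], "grip": 40}
    - {"rotation": [0, 0, 0], "travel": [-1, 0, 1], "grip": 40}
    - {"rotation": [0, 0, 0], "travel": [-1, 0, 1.5], "grip": 40}
    - {"rotation": [0, 0, 0], "travel": [-1, 0, 2], "grip": 40}
    - {"rotation": [0, 0, 0], "travel": [-1, 0, 2.5], "grip": 40}
    - {"rotation": [0, 0, 0], "travel": [-1, 0, 3], "grip": 40}
    - {"rotation": [0, 0, 0], "travel": [-1, 0, 3.5], "grip": 40}
    - {"rotation": [0, 0, 0], "travel": [-1, 0, 4], "grip": 40}

```text
clock: 26.1
ee_pos: [0.566, 0.0242, 0.0387]
tool_rot: [0.707, 0.707, 0.0, -0.0]
wrist_force: [-0.6, -1.7, 1.1]
gripper_width: 0.0425
grip_force: 61.1
```

move_arm:
  series:
    - {"rotation": [0, 0, 0], "travel": [0, 0, 0.5], "grip": 40}
    - {"rotation": [0, 0, 0], "travel": [0, 0, 1], "grip": 40}
    - {"rotation": [0, 0, 0], "travel": [0, 0, 1.5], "grip": 40}
    - {"rotation": [0, 0, 0], "travel": [0, 0, 1.5], "grip": 40}
    - {"rotation": [0, 0, 0], "travel": [0, 0, 2], "grip": 40}
    - {"rotation": [0, 0, 0], "travel": [0, 0, 2.5], "grip": 40}
    - {"rotation": [0, 0, 0], "travel": [0, 0, 2.5], "grip": 40}
    - {"rotation": [0, 0, 0], "travel": [0, 0, 2.5], "grip": 40}

```text
clock: 26.9
ee_pos: [0.566, 0.024, 0.0361]
tool_rot: [0.707, 0.707, -0.0, -0.0]
wrist_force: [-1.6, -0.7, 0.0]
gripper_width: 0.0427
grip_force: 61.1
```

move_arm:
  series:
    - {"rotation": [0, 0, 0], "travel": [0, 0, 0.5], "grip": 40}
    - {"rotation": [0, 0, 0], "travel": [0, 0, 1], "grip": 40}
    - {"rotation": [0, 0, 0], "travel": [0, 0, 1.5], "grip": 40}
    - {"rotation": [0, 0, 0], "travel": [0, 0, 2], "grip": 40}
    - {"rotation": [0, 0, 0], "travel": [0, 0, 2], "grip": 40}
    - {"rotation": [0, 0, 0], "travel": [0, 0, 2], "grip": 40}
    - {"rotation": [0, 0, 0], "travel": [0, 0, 2], "grip": 40}
    - {"rotation": [0, 0, 0], "travel": [0, 0, 2], "grip": 40}

```text
clock: 27.7
ee_pos: [0.566, 0.0239, 0.0346]
tool_rot: [0.707, 0.707, 0.0, 0.0]
wrist_force: [-2.2, -2.1, 6.5]
gripper_width: 0.0427
grip_force: 61.8
```

move_arm:
  series:
    - {"rotation": [0, 0, 0], "travel": [0, 0, 0.5], "grip": 40}
    - {"rotation": [0, 0, 0], "travel": [0, 0, 1], "grip": 40}
    - {"rotation": [0, 0, 0], "travel": [0, 0, 1], "grip": 40}
    - {"rotation": [0, 0, 0], "travel": [0, 0, 1], "grip": 40}
    - {"rotation": [0, 0, 0], "travel": [0, 0, 1], "grip": 40}
    - {"rotation": [0, 0, 0], "travel": [0, 0, 1], "grip": 40}
    - {"rotation": [0, 0, 0], "travel": [0, 0, 1], "grip": 40}
    - {"rotation": [0, 0, 0], "travel": [0, 0, 1], "grip": 40}

```text
clock: 28.5
ee_pos: [0.5661, 0.024, 0.0342]
tool_rot: [0.707, 0.707, 0.0, 0.0]
wrist_force: [-4.8, -0.9, 13.9]
gripper_width: 0.0426
grip_force: 62.5
```

move_arm:
  series:
    - {"rotation": [0, 0, 0], "travel": [0, 0, 0.3], "grip": 40}
    - {"rotation": [0, 0, 0], "travel": [0, 0, 0.6], "grip": 40}
    - {"rotation": [0, 0, 0], "travel": [0, 0, 0.9], "grip": 40}
    - {"rotation": [0, 0, 0], "travel": [0, 0, 0.9], "grip": 40}
    - {"rotation": [0, 0, 0], "travel": [0, 0, 0.9], "grip": 40}
    - {"rotation": [0, 0, 0], "travel": [0, 0, 0.9], "grip": 40}
    - {"rotation": [0, 0, 0], "travel": [0, 0, 0.9], "grip": 40}
    - {"rotation": [0, 0, 0], "travel": [0, 0, 0.9], "grip": 40}

```text
clock: 29.3
ee_pos: [0.5662, 0.0239, 0.034]
tool_rot: [0.707, 0.707, 0.0, 0.0]
wrist_force: [-7.7, -1.1, 22.4]
gripper_width: 0.0426
grip_force: 63.6
```

move_arm:
  series:
    - {"rotation": [0, 0, 0], "travel": [0, 0, -1], "grip": 40}
    - {"rotation": [0, 0, 0], "travel": [0, 0, -2], "grip": 40}
    - {"rotation": [0, 0, 0], "travel": [0, 0, -2], "grip": 50}
    - {"rotation": [0, 0, 0], "travel": [0, 0, -2], "grip": 60}
    - {"rotation": [0, 0, 0], "travel": [0, 0, -2], "grip": 65}
    - {"rotation": [0, 0, 0], "travel": [0, 0, -2], "grip": 65}
    - {"rotation": [0, 0, 0], "travel": [0, 0, -20], "grip": 65}
    - {"rotation": [0, 0, 0], "travel": [0, 0, -50], "grip": 65}

```text
clock: 30.1
ee_pos: [0.5645, 0.0239, 0.0811]
tool_rot: [0.707, 0.707, -0.002, -0.001]
wrist_force: [0.3, -0.9, -0.4]
gripper_width: 0.0653
grip_force: 0.0
```

move_arm:
  series:
    - {"rotation": [0, 0, 0], "travel": [0, 0, -35], "grip": 55}
    - {"rotation": [0, 0, 0], "travel": [-30, -15, -55], "grip": 55}
    - {"rotation": [0, 0, 0], "travel": [-65, -32, -55], "grip": 55}
    - {"rotation": [0, 0, 0], "travel": [-100, -50, -55], "grip": 55}
    - {"rotation": [0, 0, 0], "travel": [-135, -67, -55], "grip": 55}
    - {"rotation": [0, 0, 0], "travel": [-170, -85, -55], "grip": 55}
    - {"rotation": [0, 0, 0], "travel": [-205, -102, -55], "grip": 55}
    - {"rotation": [0, 0, 0], "travel": [-240, -120, -55], "grip": 55}

```text
clock: 30.9
ee_pos: [0.4453, -0.2173, 0.1374]
tool_rot: [0.707, 0.707, 0.0, 0.0]
wrist_force: [0.2, -0.8, -0.2]
gripper_width: 0.0551
grip_force: 0.0
```

move_arm:
  series:
    - {"rotation": [0, 0, 0], "travel": [-25, -10, 0], "grip": 55}
    - {"rotation": [0, 0, 0], "travel": [-48, -20, 0], "grip": 55}
    - {"rotation": [0, 0, 0], "travel": [-48, -20, 15], "grip": 55}
    - {"rotation": [0, 0, 0], "travel": [-48, -20, 30], "grip": 55}
    - {"rotation": [0, 0, 0], "travel": [-48, -20, 45], "grip": 55}
    - {"rotation": [0, 0, 0], "travel": [-48, -20, 50], "grip": 55}
    - {"rotation": [0, 0, 0], "travel": [-48, -20, 50], "grip": 55}
    - {"rotation": [0, 0, 0], "travel": [-48, -20, 50], "grip": 55}

```text
clock: 31.7
ee_pos: [0.4263, -0.2641, 0.0878]
tool_rot: [0.707, 0.707, 0.0, 0.0]
wrist_force: [-0.7, -0.7, -0.5]
gripper_width: 0.0554
grip_force: 0.0
```

```bash
python3 - <<'E'
from h import *
snap('wrist','w7');o=r.get_obs();print(o['ee_pos'],o['wrist_force'],o['gripper_width'])
print(proj('w7',[.4275,-.265,.01]),rel([.4265,-.265,0]))
E
```

```text
[ 0.42645645 -0.26417398  0.08795082] [-0.45471031 -0.46084564  0.00148356] 0.05510178383446865
[280.5321896  222.53365036] [-0.8 -0.  88. ]
```

View pics/w7.png

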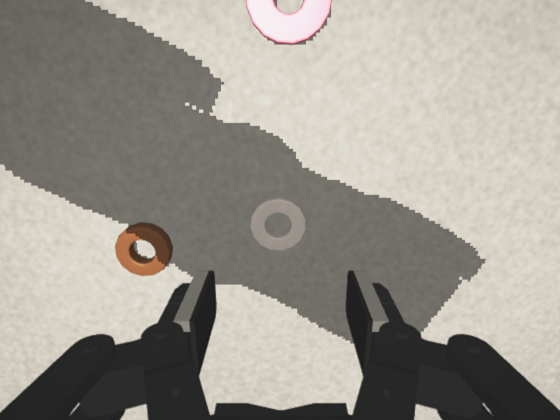

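Wrist view: the small ring (aluminium grey) is at (278,224) between the fingers. Brown (144,249) and pink (288,5) are clear of them.

move_arm:
  series:
    - {"rotation": [0, 0, 0], "travel": [-0.5, -1.5, 20], "grip": 52}
    - {"rotation": [0, 0, 0], "travel": [-0.5, -1.5, 45], "grip": 52}
    - {"rotation": [0, 0, 0], "travel": [-0.5, -1.5, 70], "grip": 52}
    - {"rotation": [0, 0, 0], "travel": [-0.5, -1.5, 83], "grip": 52}
    - {"rotation": [0, 0, 0], "travel": [-0.5, -1.5, 87], "grip": 52}
    - {"rotation": [0, 0, 0], "travel": [-0.5, -1.5, 87], "grip": 40}
    - {"rotation": [0, 0, 0], "travel": [-0.5, -1.5, 87], "grip": 30}
    - {"rotation": [0, 0, 0], "travel": [-0.5, -1.5, 87], "grip": 30}

```text
clock: 32.55
ee_pos: [0.4251, -0.2649, 0.0015]
tool_rot: [0.707, 0.707, 0.0, 0.001]
wrist_force: [-0.3, 1.3, 3.0]
gripper_width: 0.0331
grip_force: 59.7
```

```bash
python3 - <<'E'
from h import *
im=snap('wrist','w8');o=r.get_obs();print(o['ee_pos'],o['wrist_force'],o['gripper_width'],o['grip_force'])
# ring is brighter/pinker than shadowed floor: isolate by bore (hough circle)
g=cv2.cvtColor(im,cv2.COLOR_RGB2GRAY)[220:380,200:360]
for lo,hi in((14,30),(34,52)):
    c=cv2.HoughCircles(cv2.resize(g,None,fx=3,fy=3,interpolation=cv2.INTER_CUBIC),cv2.HOUGH_GRADIENT,1.5,300,param1=60,param2=20,minRadius=lo*3,maxRadius=hi*3)
    if c is not None:
        u,v,q=c[0,0]/3;u+=200;v+=220;print(u,v,q,(ray('w8',u,v,.01)-o['ee_pos'])*1000)
print(rel([.566,.0242,.1]))
E
```

```text
[ 0.4251265  -0.26484355  0.00140921] [-0.94139685  1.2482426   6.10951942] 0.03309986979538555 59.934648368507624
282.75 299.25 18.050001 [ 2.18859406 -2.20144797  8.59078567]
280.75 289.75 44.899998 [1.36110318 2.28410906 8.59078567]
[289.  141.  -98.6]
```

move_arm:
  series:
    - {"rotation": [0, 0, 0], "travel": [0, 0, -10], "grip": 30}
    - {"rotation": [0, 0, 0], "travel": [0, 0, -35], "grip": 30}
    - {"rotation": [0, 0, 0], "travel": [0, 0, -65], "grip": 30}
    - {"rotation": [0, 0, 0], "travel": [10, 5, -95], "grip": 30}
    - {"rotation": [0, 0, 0], "travel": [35, 17, -110], "grip": 30}
    - {"rotation": [0, 0, 0], "travel": [70, 34, -110], "grip": 30}
    - {"rotation": [0, 0, 0], "travel": [105, 51, -110], "grip": 30}
    - {"rotation": [0, 0, 0], "travel": [140, 68, -110], "grip": 30}

```text
clock: 33.4
ee_pos: [0.4933, -0.1233, 0.1117]
tool_rot: [0.707, 0.707, 0.001, 0.001]
wrist_force: [0.4, -0.0, 0.4]
gripper_width: 0.0332
grip_force: 59.7
```

move_arm:
  series:
    - {"rotation": [0, 0, 0], "travel": [30, 15, 0], "grip": 30}
    - {"rotation": [0, 0, 0], "travel": [60, 30, 0], "grip": 30}
    - {"rotation": [0, 0, 0], "travel": [90, 44, 0], "grip": 30}
    - {"rotation": [0, 0, 0], "travel": [118, 58, 0], "grip": 30}
    - {"rotation": [0, 0, 0], "travel": [140, 69, 0], "grip": 30}
    - {"rotation": [0, 0, 0], "travel": [148, 73, 5], "grip": 30}
    - {"rotation": [0, 0, 0], "travel": [148, 73, 15], "grip": 30}
    - {"rotation": [0, 0, 0], "travel": [148, 73, 20], "grip": 30}

```text
clock: 34.2
ee_pos: [0.5644, 0.0219, 0.0893]
tool_rot: [0.708, 0.707, -0.001, -0.0]
wrist_force: [-0.7, -0.1, 0.0]
gripper_width: 0.033
grip_force: 59.7
```

```bash
python3 - <<'E'
from h import *
r.snapshot('wrist');r.snapshot('wrist')
o=r.get_obs();print(o['ee_pos'],o['gripper_width'],rel([.566,.0242,.072]))
E
```

```text
[0.56403404 0.02146763 0.08917254] 0.03278590201888364 [ 2.8  2.  17.2]
```

move_arm:
  series:
    - {"rotation": [0, 0, 0], "travel": [2.5, 1.5, 0], "grip": 30}
    - {"rotation": [0, 0, 0], "travel": [2.5, 1.5, 2], "grip": 30}
    - {"rotation": [0, 0, 0], "travel": [2.5, 1.5, 4], "grip": 30}
    - {"rotation": [0, 0, 0], "travel": [2.5, 1.5, 6], "grip": 30}
    - {"rotation": [0, 0, 0], "travel": [2.5, 1.5, 8], "grip": 30}
    - {"rotation": [0, 0, 0], "travel": [2.5, 1.5, 10], "grip": 30}
    - {"rotation": [0, 0, 0], "travel": [2.5, 1.5, 12], "grip": 30}
    - {"rotation": [0, 0, 0], "travel": [2.5, 1.5, 14], "grip": 30}

```text
clock: 35.1
ee_pos: [0.567, 0.026, 0.0761]
tool_rot: [0.707, 0.707, -0.0, -0.0]
wrist_force: [1.4, -0.9, -1.7]
gripper_width: 0.0327
grip_force: 59.7
```

move_arm:
  series:
    - {"rotation": [0, 0, 0], "travel": [0, 0, 1], "grip": 30}
    - {"rotation": [0, 0, 0], "travel": [0, 0, 2], "grip": 30}
    - {"rotation": [0, 0, 0], "travel": [0, 0, 3], "grip": 30}
    - {"rotation": [0, 0, 0], "travel": [0, 0, 4], "grip": 30}
    - {"rotation": [0, 0, 0], "travel": [0, 0, 5], "grip": 30}
    - {"rotation": [0, 0, 0], "travel": [0, 0, 6], "grip": 30}
    - {"rotation": [0, 0, 0], "travel": [0, 0, 7], "grip": 30}
    - {"rotation": [0, 0, 0], "travel": [0, 0, 8], "grip": 30}

```text
clock: 35.9
ee_pos: [0.5666, 0.0253, 0.0682]
tool_rot: [0.707, 0.707, -0.001, -0.0]
wrist_force: [-2.2, -2.9, -0.2]
gripper_width: 0.033
grip_force: 59.9
```

move_arm:
  series:
    - {"rotation": [0, 0, 0], "travel": [-0.5, -0.5, 1], "grip": 30}
    - {"rotation": [0, 0, 0], "travel": [-1, -0.5, 2], "grip": 30}
    - {"rotation": [0, 0, 0], "travel": [-1, -0.5, 3], "grip": 30}
    - {"rotation": [0, 0, 0], "travel": [-1, -0.5, 4], "grip": 30}
    - {"rotation": [0, 0, 0], "travel": [-1, -0.5, 5], "grip": 30}
    - {"rotation": [0, 0, 0], "travel": [-1, -0.5, 6], "grip": 30}
    - {"rotation": [0, 0, 0], "travel": [-1, -0.5, 7], "grip": 30}
    - {"rotation": [0, 0, 0], "travel": [-1, -0.5, 8], "grip": 30}

```text
clock: 36.7
ee_pos: [0.5665, 0.0249, 0.0602]
tool_rot: [0.707, 0.707, -0.0, 0.0]
wrist_force: [-1.5, -3.2, 1.2]
gripper_width: 0.0332
grip_force: 60.0
```

move_arm:
  series:
    - {"rotation": [0, 0, 0], "travel": [0, 0, 1], "grip": 30}
    - {"rotation": [0, 0, 0], "travel": [0, 0, 2], "grip": 30}
    - {"rotation": [0, 0, 0], "travel": [0, 0, 3], "grip": 30}
    - {"rotation": [0, 0, 0], "travel": [0, 0, 4], "grip": 30}
    - {"rotation": [0, 0, 0], "travel": [0, 0, 5], "grip": 30}
    - {"rotation": [0, 0, 0], "travel": [0, 0, 6], "grip": 30}
    - {"rotation": [0, 0, 0], "travel": [0, 0, 7], "grip": 30}
    - {"rotation": [0, 0, 0], "travel": [0, 0, 8], "grip": 30}

```text
clock: 37.5
ee_pos: [0.5665, 0.0248, 0.0522]
tool_rot: [0.707, 0.707, -0.0, 0.0]
wrist_force: [-2.2, -3.7, 2.8]
gripper_width: 0.0328
grip_force: 60.0
```

move_arm:
  series:
    - {"rotation": [0, 0, 0], "travel": [0, 0, 0.5], "grip": 30}
    - {"rotation": [0, 0, 0], "travel": [0, 0, 1], "grip": 30}
    - {"rotation": [0, 0, 0], "travel": [0, 0, 1.5], "grip": 30}
    - {"rotation": [0, 0, 0], "travel": [0, 0, 2], "grip": 30}
    - {"rotation": [0, 0, 0], "travel": [0, 0, 2.5], "grip": 30}
    - {"rotation": [0, 0, 0], "travel": [0, 0, 3], "grip": 30}
    - {"rotation": [0, 0, 0], "travel": [0, 0, 3.5], "grip": 30}
    - {"rotation": [0, 0, 0], "travel": [0, 0, 4], "grip": 30}

```text
clock: 38.3
ee_pos: [0.5665, 0.0249, 0.0483]
tool_rot: [0.707, 0.707, -0.0, 0.0]
wrist_force: [-1.9, -4.5, 3.0]
gripper_width: 0.0331
grip_force: 60.0
```

move_arm:
  series:
    - {"rotation": [0, 0, 0], "travel": [-0.5, 0, 0.5], "grip": 30}
    - {"rotation": [0, 0, 0], "travel": [-1, 0, 1], "grip": 30}
    - {"rotation": [0, 0, 0], "travel": [-1, 0, 1.5], "grip": 30}
    - {"rotation": [0, 0, 0], "travel": [-1, 0, 2], "grip": 30}
    - {"rotation": [0, 0, 0], "travel": [-1, 0, 2.5], "grip": 30}
    - {"rotation": [0, 0, 0], "travel": [-1, 0, 2.5], "grip": 30}
    - {"rotation": [0, 0, 0], "travel": [-1, 0, 3], "grip": 30}
    - {"rotation": [0, 0, 0], "travel": [-1, 0, 3], "grip": 30}

```text
clock: 39.1
ee_pos: [0.5667, 0.0243, 0.0453]
tool_rot: [0.707, 0.707, 0.0, 0.0]
wrist_force: [-0.6, -0.0, 2.1]
gripper_width: 0.0329
grip_force: 59.9
```

move_arm:
  series:
    - {"rotation": [0, 0, 0], "travel": [0, 0, 0.5], "grip": 30}
    - {"rotation": [0, 0, 0], "travel": [0, 0, 1], "grip": 30}
    - {"rotation": [0, 0, 0], "travel": [0, 0, 1.5], "grip": 30}
    - {"rotation": [0, 0, 0], "travel": [0, 0, 1.5], "grip": 30}
    - {"rotation": [0, 0, 0], "travel": [0, 0, 2], "grip": 30}
    - {"rotation": [0, 0, 0], "travel": [0, 0, 2], "grip": 30}
    - {"rotation": [0, 0, 0], "travel": [0, 0, 2], "grip": 30}
    - {"rotation": [0, 0, 0], "travel": [0, 0, 2], "grip": 30}

```text
clock: 39.9
ee_pos: [0.5667, 0.0242, 0.0441]
tool_rot: [0.707, 0.707, 0.0, 0.0]
wrist_force: [-4.7, 0.1, 11.4]
gripper_width: 0.0327
grip_force: 61.0
```

move_arm:
  series:
    - {"rotation": [0, 0, 0], "travel": [0, 0, 0.5], "grip": 30}
    - {"rotation": [0, 0, 0], "travel": [0, 0, 0.8], "grip": 30}
    - {"rotation": [0, 0, 0], "travel": [0, 0, 1.2], "grip": 30}
    - {"rotation": [0, 0, 0], "travel": [0, 0, 1.2], "grip": 30}
    - {"rotation": [0, 0, 0], "travel": [0, 0, 1.2], "grip": 30}
    - {"rotation": [0, 0, 0], "travel": [0, 0, 1.2], "grip": 30}
    - {"rotation": [0, 0, 0], "travel": [0, 0, 1.2], "grip": 30}
    - {"rotation": [0, 0, 0], "travel": [0, 0, 1.2], "grip": 30}

```text
clock: 40.7
ee_pos: [0.5668, 0.0242, 0.0438]
tool_rot: [0.707, 0.707, 0.001, 0.0]
wrist_force: [-7.2, -0.3, 22.1]
gripper_width: 0.0331
grip_force: 62.1
```

The small ring stopped at the expected height, hard against the ring below. I'll release it and lift clear.

move_arm:
  series:
    - {"rotation": [0, 0, 0], "travel": [0, 0, -1], "grip": 30}
    - {"rotation": [0, 0, 0], "travel": [0, 0, -2], "grip": 30}
    - {"rotation": [0, 0, 0], "travel": [0, 0, -2], "grip": 45}
    - {"rotation": [0, 0, 0], "travel": [0, 0, -2], "grip": 55}
    - {"rotation": [0, 0, 0], "travel": [0, 0, -2], "grip": 60}
    - {"rotation": [0, 0, 0], "travel": [0, 0, -2], "grip": 60}
    - {"rotation": [0, 0, 0], "travel": [0, 0, -20], "grip": 60}
    - {"rotation": [0, 0, 0], "travel": [0, 0, -50], "grip": 60}

```text
clock: 41.5
ee_pos: [0.5651, 0.0238, 0.0909]
tool_rot: [0.707, 0.707, -0.002, -0.001]
wrist_force: [0.4, -0.3, 0.7]
gripper_width: 0.0598
grip_force: 0.0
```

move_arm:
  series:
    - {"rotation": [0, 0, 0], "travel": [0, 0, -30], "grip": 60}
    - {"rotation": [0, 0, 0], "travel": [-20, 0, -45], "grip": 60}
    - {"rotation": [0, 0, 0], "travel": [-50, 0, -50], "grip": 60}
    - {"rotation": [0, 0, 0], "travel": [-80, 0, -50], "grip": 60}
    - {"rotation": [0, 0, 0], "travel": [-110, 0, -50], "grip": 60}
    - {"rotation": [0, 0, 0], "travel": [-130, 0, -50], "grip": 60}
    - {"rotation": [0, 0, 0], "travel": [-130, 0, -50], "grip": 60}
    - {"rotation": [0, 0, 0], "travel": [-130, 0, -50], "grip": 60}

```text
clock: 42.3
ee_pos: [0.5664, -0.1061, 0.142]
tool_rot: [0.707, 0.707, 0.0, -0.0]
wrist_force: [-0.4, 0.1, 0.2]
gripper_width: 0.0601
grip_force: 0.0
```

```bash
python3 - <<'E'
from h import *
snap('side','b9');snap('scene','a9')
A=cv2.imread('pics/b9.png')[170:290,205:325];B=cv2.imread('pics/a9.png')[175:255,235:315]
cv2.imwrite('pics/f.png',np.hstack([cv2.resize(x,(400,400),interpolation=cv2.INTER_CUBIC) for x in(A,B)]))
E
```

```text
(no output)
```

View pics/f.png

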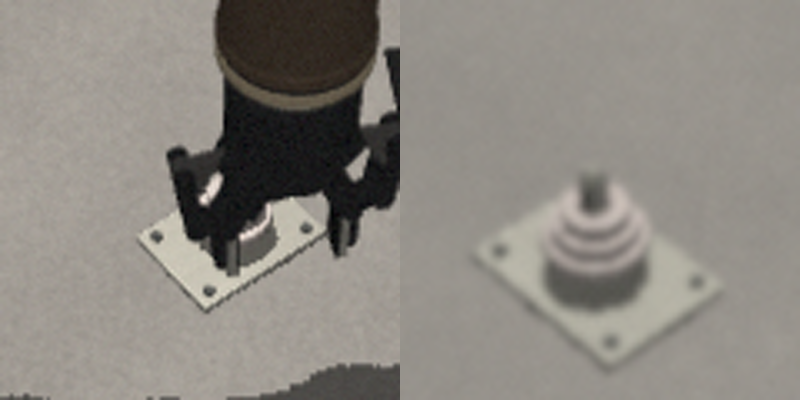

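The scene crop shows the three rings stacked flat in size order on the spindle, at (595,235). The arm is clear of them.

```bash
python3 -c "
from rig import r
print(r.finish_job())"
```

```text
the job is handed in; nothing more can be done
None
```

The job is handed in after about 42 s: large, middle and small rings are each pushed home on the spindle in that order (about 23 N felt at most) and released, and the bystanders and look-alikes were not touched; the hand-in returned no verdict.

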